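Change the load of a clamping shaker

TASK

Change over the shaker: holding the orange thumb release down, slide its clamp open, take the finished white box out and set it down lid up inside the blue tray. Then stack all the black boxes that are on the bench in one square column, lid up, lengthwise along the rail on the rubber strips and up against the fixed stop; with the release held down again slide the jaw up to the column until it touches, and let go so that it locks. Do not disturb the bottles and the tape roll that stand round about.

Things in the scene. Friction and masses are not known exactly. Their poses are not given: they have to be found in the camera images.
- seat (a point): place for the column on the fixed shaker's deck: centre of the two black rubber strips (100 x 50 mm), on the deck's top, 60 mm above the bench. x across the deck (104 mm wide), y along the rail to the fixed stop, whose face is at y = +50 mm, 68 mm high; at x = +-28.5 mm its side flanges, as high, guide the boxes' last 14 mm (from y = +36) and flare from y = +26; else open at the sides. Jaw on the -y side
- clamp (a joint): travel of the sliding jaw in m, 0 to 0.050, grows as the clamp opens (jaw moves to the seat's -y). Clear distance jaw to stop = 81 mm + travel; it touches a column of 100 mm boxes at 0.019. A pawl locks it in a notch every 10 mm (0, 0.010, 0.020, ..., with 2 mm play either way) unless the release is held down; then it slides with about 2 N. Starts closed on the white box
- release (a joint): depth of the orange thumb release in m: 0 up (locked), 0.005 fully down. A spring lifts it: 3 N moves it, 5 N presses it fully down. The jaw is free when it is more than 3 mm down. Let go between two notches it stays 3 mm down on a tooth, unlocked, until the jaw is moved on to a notch
- release_top (a point): centre of the orange release's top (32 mm across the rail, 36 mm along it), 100 mm above the bench, carried by the jaw 39 mm behind its face; axes as the seat's. It lies in a saddle: black guards rise 8 mm above it 23 mm before and behind it along the rail, which closed fingertips on the button may push; open to the sides. The jaw plate begins 31 mm from this point towards the stop
- jaw_face (a point): middle of the rubber face of the sliding jaw (plate 52 mm wide, 68 mm high), 34 mm above the deck; axes as the seat's
- box1_c (a point): black closed incubation box, 100 x 50 mm and 20 mm high, flat lid, about 0.16 kg; the point is its very centre (10 mm above its underside); x along the 100 mm length, y along the 50 mm width, z up through the lid. Two or three such boxes are there (absent: None)
- box2_c (a point): black closed incubation box, 100 x 50 mm and 20 mm high, flat lid, about 0.16 kg; the point is its very centre (10 mm above its underside); x along the 100 mm length, y along the 50 mm width, z up through the lid. Two or three such boxes are there (absent: None)
- box3_c (a point): black closed incubation box, 100 x 50 mm and 20 mm high, flat lid, about 0.16 kg; the point is its very centre (10 mm above its underside); x along the 100 mm length, y along the 50 mm width, z up through the lid. Two or three such boxes are there (absent: None)
- done_box_c (a point): white closed box, 80 x 50 mm and 20 mm high, the finished one, at the start on the deck between jaw and stop; the point is its very centre (10 mm above its underside); x along the 80 mm length, z up through the lid. It stands with its length along the rail
- tray_floor (a point): centre of the inner floor of the blue tray (fixed), 4 mm above the bench; tray 120 mm (x) by 130 mm (y), walls 4 mm thick and 24 mm high
- amber_small: small amber glass reagent bottle with a glass stopper, 45 mm diameter, 106 mm high, origin under its centre; leave alone
- dropper_bottle: small white dropper bottle with green tip, 31 mm diameter, 95 mm high, origin under its centre; leave alone
- tape_roll: roll of label tape lying flat, 58 mm diameter, 18 mm high, origin under its centre; leave alone
Mind the look-alikes: they are no part of the job. Leave any purple look-alike of the part that bears done_box_c alone.

How it is judged:
On the way, in this order (a step that is already met when the one before it is completed fails the run):
1. the clamp has been slid open wide enough for the black boxes (value of joint clamp above 0.025 m), for 0.2 s.
2. the white box lies lid up in the blue tray (x of done_box_c in the frame of tray_floor between -0.05 and 0.05 m and y of done_box_c in the frame of tray_floor between -0.055 and 0.055 m and z of done_box_c in the frame of tray_floor below 0.015 m and angle between done_box_c's own z axis and vertical below 0.1 rad and linear speed of done_box below 0.02 m/s), for 0.2 s.
At the end, for the whole second after the job is handed in: White box lid up on the tray floor; all black boxes present in one lid-up, level column, centres within 6 mm across and along the rail of the seat centre, within 0.10 rad of the rail; jaw travel 0.017 to 0.023 m (touching or within 4 mm) and release up (under 1.5 mm down); all at rest (all of step 2 and x of box1_c in the frame of seat between -0.006 and 0.006 m and y of box1_c in the frame of seat between -0.006 and 0.006 m and z of each of box1_c, box2_c, box3_c in the frame of seat above 0.007 m and angle between each of box1_c, box2_c, box3_c's own z axis and vertical below 0.08 rad and angle between the x axis of each of box1_c, box2_c, box3_c and the y axis of seat, either way round below 0.1 rad and linear speed of each of box1, box2, box3 below 0.02 m/s and x of box2_c in the frame of seat between -0.006 and 0.006 m and y of box2_c in the frame of seat between -0.006 and 0.006 m and x of box3_c in the frame of seat between -0.006 and 0.006 m and y of box3_c in the frame of seat between -0.006 and 0.006 m and value of joint clamp between 0.017 and 0.023 m and value of joint release below 0.0015 m).
It fails at once if the amber bottle is moved (distance of amber_small from where it was at the start of the episode above 0.03 m).
It fails at once if the dropper bottle is moved (distance of dropper_bottle from where it was at the start of the episode above 0.03 m).
It fails at once if the tape roll is moved (distance of tape_roll from where it was at the start of the episode above 0.03 m).
Of box1, box2, box3 only 2 to 3 are there at a start; the rules pass over those that are not, and their reading is None.
At some moment in a run one of box1, box2, box3, done_box may be knocked a few centimetres aside while the robot is not near it.
It also fails if it takes over 210 s, if anything falls off the work surface, if the arm or the gripper's body presses on something with over 40 N, if the wrist force passes 120 N, or if a joint passes its speed limit or range.

ROBOT

A 7-joint arm with a two-finger parallel gripper is mounted at the origin on the work surface; the furniture and walls round the work are solid. World frame = base frame: x ahead of the robot, y to its left, z up, the work surface at z = 0. Lengths are in m, angles in rad, forces in N, time in s.
With the tool pointing down it reaches from about 0.425 to 0.95 m from the base axis. Payload 4.7 kg.
Tool frame: the origin (TCP) lies on the centre line of the jaws, within the pads' length; the fingertips stand robot.nose_length ahead of it and the grasp point (between the pads) lies 8 mm behind it (robot.nose_length is the distance from the TCP to the fingertips, in m); z points along the fingers, y is the line along which they close (so a half turn about z gives the same grasp; the last joint's range is limited). The gripper opens to 85 mm and grips with 20 to 120 N. Pads are 22 mm wide; open, the fingers measure 114 mm over their backs; the gripper's body (76 mm by 85 mm) begins 54 mm behind the grasp point. The pads swing forward as they close: fully open they stand 13 mm farther back than shut.
Start: joints at [1.176, 0.469, -0.049, 1.532, 0.024, 1.141, -0.082], TCP at [0.241, -0.63, 0.242] pointing down, gripper open.
Joint ranges: [-2.59, 2.59], [-0.33, 1.99], [-1.39, 1.29], [0.1, 2.45], [-1.04, 4.18], [0.21, 1.99], [-2.66, 2.66]. Speed limits (rad/s): [2.57, 2.57, 3.14, 3.14, 3.14, 3.14, 3.14].

INTERFACE

Orientations are given as [roll, pitch, yaw] about the fixed x, y, z axes, in that order (R = Rz(yaw) Ry(pitch) Rx(roll)).
In Python, from plant import robot gives the robot as it stands. Calls block until the motion is done:
- robot.goto(position, orientation): joint-space move of the TCP to a pose.
- robot.move_straight(position, vel=0.15, attitude=None, contact_N=None): straight line of the TCP; attitude=None keeps the orientation; vel is the mean speed in m/s. With contact_N (N) it stops when the force on the tool has changed by that much, and returns True; else False.
- robot.move_joints(angles): joint-space move.
- robot.grip(opening, strength=None): opening from 0.0 (shut) to 1.0 (fully open); strength is the grip in N (None keeps the last); returns when the fingers have stopped.
- robot.sleep(seconds).
- robot.inverse_kinematics(position, orientation): joint angles nearest the present ones, or None.
- robot.sense(): the state.
- robot.grab_frame(name): name is "scene" or "side" or "wrist"; returns a dict with "image" (400x640x3 uint8, red, green, blue), "range_z" (400x640 float32, m along the optical axis (not along the pixel's ray), 0 where there is no reading), "fx", "fy", "cx", "cy" (pixels), "R" (3x3) and "t" (3): a world point X has camera coordinates R X + t. Camera axes: x right, y down, z forward; pixel columns grow to the right and rows downward; lengths in m; the calibration is good to about 2 mm. A picture is of the moment at which its call begins.
A pose or a line that the arm cannot do raises robot.IKError and nothing moves.
- robot.close_job(): hands the job in; it is judged then, once.
The state is a dict: "t": time; "joint_pos": joint angles; "joint_velocities": joint speeds; "effort": joint torques, N m; "tcp_pos": TCP position; "tcp_rot": TCP orientation; "wrist_force": force on the tool from outside, world axes, zero at the start; "torque": the same for the moment, N m; "opening": opening from 0.0 (shut) to 1.0 (fully open); "gripper_force": force on a finger pad.
Only numpy, scipy, OpenCV 4.12 (cv2) and the standard library are available. Lean on these libraries where they do the work, as an engineer would, in place of code of your own. Each camera call takes 0.05 s, during which the arm holds its last target. There are 200 camera calls.

## Working session

There is one attempt and no reset: what is moved stays moved. The work goes in short steps, each a Python script; the robot and the scene stay as the last script left them, time stands still between calls to the robot, and variables do not carry over. Pictures are saved under pics/ and viewed, at most 14 in all, crops included, and the job is handed in when it is done.

```bash
ls; mkdir -p pics; python3 - <<'E'
from plant import robot
import cv2,numpy as np,pickle
print(robot.sense(), robot.nose_length)
for n in("scene","side"):
    f=robot.grab_frame(n); pickle.dump(f,open(f"{n}.pkl","wb"))
    cv2.imwrite(f"pics/{n}0.png",f["image"][...,::-1])
    print(n,f["fx"],f["cx"],f["cy"],-f["R"].T@f["t"],f["R"][2])
E
```

```text
pics
{'t': 0.0, 'joint_pos': array([ 1.17610487,  0.4694389 , -0.0486088 ,  1.53368927,  0.02408533,
        1.1410066 , -0.08231059]), 'joint_velocities': array([-7.75251365e-04,  1.48555035e-03,  1.69706623e-03, -1.61962929e-03,
       -1.00091753e-05, -1.51881681e-03,  4.60314396e-04]), 'effort': array([ 1.15326900e-03, -5.10297775e+01, -4.64693550e-02, -2.37711060e+01,
        1.05631372e-02,  7.69902254e-03, -2.40778354e-05]), 'tcp_pos': array([ 0.24125984, -0.62980717,  0.24126513]), 'tcp_rot': array([-3.13963626e+00,  5.27990882e-05,  3.65818685e-01]), 'wrist_force': array([ 0.41808044, -0.17069725, -0.08259017]), 'torque': array([ 0.02856163, -0.0628991 , -0.01891218]), 'gripper_force': 0.0, 'opening': 1.0012336049702817} 0.011
scene 397.48764732885996 322.746340807306 200.6733566929969 [ 0.32145571 -0.57227793  0.61283811] [ 0.2249467   0.73277114 -0.64221915]
side 415.83547373862837 321.8998725961233 197.15072772578932 [-0.00257019 -0.05244293  0.90927446] [ 0.54142027  0.11278163 -0.83315328]
```

View pics/scene0.png

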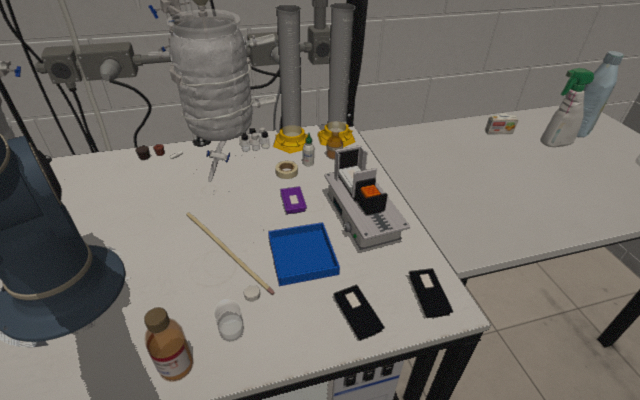

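View pics/side0.png

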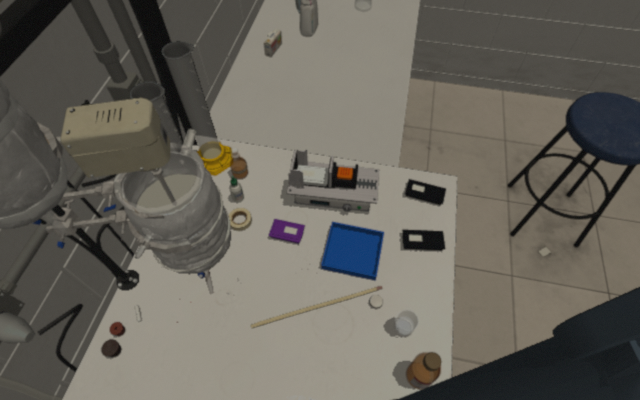

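```bash
cat > h.py <<'E'
import numpy as np,cv2
def pts(f):
    z=f["range_z"];v,u=np.indices(z.shape)
    c=np.stack([(u-f["cx"])/f["fx"]*z,(v-f["cy"])/f["fy"]*z,z],-1)
    P=(c-f["t"])@f["R"]; P[z==0]=np.nan
    return P
def ray(f,uv,h):
    uv=np.atleast_2d(uv).astype(float)
    d=np.c_[(uv[:,0]-f["cx"])/f["fx"],(uv[:,1]-f["cy"])/f["fy"],np.ones(len(uv))]@f["R"]
    o=-f["R"].T@f["t"]
    return o+d*((h-o[2])/d[:,2])[:,None]
def rect(xy):
    (c,s,a)=cv2.minAreaRect((xy[:,:2]*1000).astype(np.float32))
    if s[0]<s[1]: s=s[::-1];a+=90
    a=(a+90)%180-90
    return np.round(c,1),np.round(s,1),round(a,1)
def blobs(m,n=60):
    k,l,st,ce=cv2.connectedComponentsWithStats(m.astype(np.uint8),connectivity=8)
    return [(l==i,ce[i],st[i,4]) for i in range(1,k) if st[i,4]>n]
E
cat > m.py <<'E'
import pickle;from h import *
for n in("scene","side"):
    f=pickle.load(open(n+".pkl","rb"));P=pts(f);H=cv2.cvtColor(f["image"],cv2.COLOR_RGB2HSV);h,s,v=[H[...,i].astype(int) for i in range(3)]
    roi=(P[...,0]>.2)&(P[...,0]<1.1)&(abs(P[...,1])<.75)
    Z=P[...,2]
    M={"orange":((h<14)&(s>180)&(v>120),.1),"blue":((h>100)&(h<125)&(s>150),.028),"black":((v<60)&(Z>.008)&(Z<.03),.02),
       "purple":((h>130)&(h<155)&(s>90),.02),"deck":((Z>.053)&(Z<.066)&(P[...,0]>.6)&(P[...,1]<.2),.06),"white80":((Z>.074)&(Z<.087)&(v>150)&(P[...,0]>.5),.08),
       "tall":((Z>.085)&(Z<.2)&(P[...,0]>.4),None),"tape":((Z>.012)&(Z<.022)&(P[...,1]>0),.018)}
    for k,(m,hh) in M.items():
        for b,c,a in blobs(m&roi):
            q=P[b]; cc=np.nanmedian(q,0)
            uv=np.argwhere(b)[:,::-1]
            print(n,k,a,c.round(),"med",cc.round(3),"zmax %.3f"%np.nanmax(q[:,2]),rect(ray(f,uv,hh)) if hh else "", "depthrect",rect(q))
E
python3 m.py
```

```text
scene orange 137 [370. 190.] med [0.604 0.017 0.103] zmax 0.105 (array([605.7,  20.3]), array([31.1, 30.9]), 2.9) depthrect (array([604.7,  17.7]), array([31.4, 30.5]), -87.3)
scene blue 3158 [303. 254.] med [ 0.447 -0.034  0.007] zmax 0.029 (array([444.3, -45.1]), array([143.4, 117.6]), 88.5) depthrect (array([445., -35.]), array([131.4, 118.1]), 88.4)
scene black 1107 [430. 295.] med [ 0.642 -0.205  0.022] zmax 0.026 (array([ 646.5, -194.8]), array([103. ,  51.1]), 83.3) depthrect (array([ 648.3, -192.5]), array([99.5, 49.1]), 83.5)
scene black 1255 [359. 314.] med [ 0.505 -0.21   0.022] zmax 0.026 (array([ 505.2, -199.4]), array([101.8,  50.5]), -81.1) depthrect (array([ 506. , -197.6]), array([99. , 49.3]), -81.7)
scene purple 432 [293. 200.] med [0.462 0.121 0.022] zmax 0.025 (array([463.2, 126. ]), array([89.6, 47.8]), 88.1) depthrect (array([463.5, 131.5]), array([77.5, 47.7]), 88.0)
scene deck 712 [390. 219.] med [ 0.633 -0.038  0.063] zmax 0.066 (array([628.3, -17. ]), array([106.6,  65.1]), -86.4) depthrect (array([629.2, -16.6]), array([102.9,  61.3]), -87.6)
scene white80
[... 4562 characters left out ...]
4.6)
side tape 178 [220. 161.] med [0.631 0.363 0.017] zmax 0.022 (array([641.8, 365.5]), array([92. , 45.8]), -17.4) depthrect (array([644.3, 365.8]), array([92.3, 42.7]), -15.5)
side tape 263 [239. 218.] med [0.476 0.256 0.018] zmax 0.022 (array([475.1, 256.8]), array([61., 53.]), 27.3) depthrect (array([475.2, 257.6]), array([58. , 53.6]), 21.5)
side tape 531 [286. 231.] med [0.462 0.134 0.019] zmax 0.022 (array([463.5, 134.3]), array([80.3, 50.9]), 88.0) depthrect (array([464.2, 134.5]), array([80.3, 52.9]), 86.6)
side tape 146 [ 76. 275.] med [0.256 0.578 0.017] zmax 0.022 (array([257.2, 577.8]), array([112.2,  11.4]), -2.2) depthrect (array([256.7, 578.6]), array([111.1,   6.8]), -0.4)
```

Two black boxes are present (scene px (430,293) and (358,312)), with no third in either view. The white box on the deck is at side (313,173). The purple box at scene (293,200) is the look-alike, so I leave it alone. Measured heights and sizes fit. Next I confirm the shaker with an enlarged crop, then press and slide the clamp open.

```bash
cat >> h.py <<'E'
from plant import robot
A=np.radians(4.0)
def setA(a):
    global A; A=a
REL=np.array([.6053,.0177])
RY=np.array([-np.sin(A),np.cos(A)]); RX=np.array([np.cos(A),np.sin(A)])
SEAT=REL+.070*RY
def ori(yaw): return [np.pi,0,yaw]
def wf(): return np.round(robot.sense()["wrist_force"],1)
E
python3 - <<'E'
from h import *
import pickle
f=pickle.load(open("side.pkl","rb"));g=pickle.load(open("scene.pkl","rb"))
a=cv2.resize(f["image"][140:220,270:390],None,fx=4,fy=4,interpolation=cv2.INTER_CUBIC);b=cv2.resize(g["image"][140:250,310:420],(320,320),interpolation=cv2.INTER_CUBIC)
cv2.imwrite("pics/crop1.png",np.hstack([a[:320],b[:320]])[...,::-1])
for y in (A+np.pi/2,A-np.pi/2):
    for p in ([*REL,.13],[*SEAT,.08],[.447,-.033,.02],[.506,-.196,.012],[.648,-.192,.012]):
        q=robot.inverse_kinematics(p,ori(y)); print(round(y,2),None if q is None else np.round(q,2))
E
```

```text
1.64 [ 0.38  0.56 -0.65  1.79  0.41  0.94 -0.38]
1.64 [ 0.24  0.63 -0.63  1.82  0.48  0.86 -0.55]
1.64 [ 0.36  0.5  -0.47  2.22  0.45  0.52 -0.38]
1.64 [ 0.63  0.61 -0.44  2.01  0.44  0.62 -0.03]
1.64 [ 0.53  0.77 -0.45  1.68  0.44  0.8  -0.05]
-1.5 [-0.83  0.74  1.11  1.86 -0.77  1.05 -2.48]
-1.5 [ 0.55  0.89 -1.18  1.8   0.92  1.13  2.25]
-1.5 [-0.71  0.65  0.91  2.27 -0.91  0.65 -2.19]
-1.5 [ 0.15  0.57  0.18  2.03 -0.18  0.55 -2.61]
-1.5 [-0.34  0.93  0.91  1.73 -0.89  0.95 -2.14]
```

View pics/crop1.png

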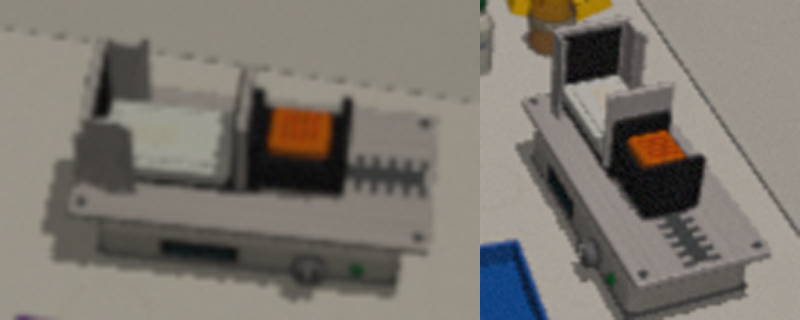

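The crop shows the white box between the stop (left, with its flanges) and the jaw plate, with the orange release in its black saddle. The tool yaw will be A+90°.

```bash
python3 - <<'E'
from h import *
O=ori(A+np.pi/2)
robot.grip(0.0,40)
robot.goto([*REL,.20],O)
robot.move_straight([*REL,.122],vel=.1)
f0=wf()
c=robot.move_straight([*REL,.100],vel=.02,contact_N=9)
p=robot.sense()["tcp_pos"];print("press",c,p.round(4),wf()-f0)
tgt=p[:2]-.060*RY
c=robot.move_straight([*tgt,p[2]-.001],vel=.04,contact_N=20)
p=robot.sense()["tcp_pos"];print("slide",c,p.round(4),wf()-f0)
robot.move_straight([*p[:2],.2],vel=.1)
f=robot.grab_frame("side");P=pts(f)
H=cv2.cvtColor(f["image"],cv2.COLOR_RGB2HSV)
robot.goto([.45,-.25,.3],O)
import pickle
for n in("side","scene"):
    f=robot.grab_frame(n);pickle.dump(f,open(n+".pkl","wb"));H=cv2.cvtColor(f["image"],cv2.COLOR_RGB2HSV)
    m=(H[...,0]<14)&(H[...,1]>180)&(H[...,2]>120)
    for b,c,a in blobs(m,40): q=pts(f)[b];print(n,a,np.nanmedian(q,0).round(4),rect(ray(f,np.argwhere(b)[:,::-1],.1)))
E
```

```text
press True [0.6053 0.0177 0.1061] [-1.7 -0.4  4.3]
slide False [ 0.6105 -0.0399  0.1061] [-0.1  4.   6. ]
side 148 [ 0.608  -0.0313  0.1001] (array([608.6, -31.4]), array([35.5, 31.2]), -87.4)
scene 166 [ 0.6073 -0.0329  0.1028] (array([609. , -29.4]), array([33.4, 31. ]), -85.9)
```

```bash
python3 - <<'E'
from h import *
import pickle
O=ori(A+np.pi/2)
robot.grip(1.0,40)
robot.goto([*SEAT,.27],O)
f=robot.grab_frame("wrist");pickle.dump(f,open("wrist.pkl","wb"))
cv2.imwrite("pics/w1.png",f["image"][...,::-1])
P=pts(f);Z=P[...,2];v=f["image"].max(-1)
print(-f["R"].T@f["t"])
for nm,m,h in(("white",(Z>.074)&(Z<.086)&(v>130),.08),("stop",(Z>.12)&(Z<.135)&(P[...,1]>.06),.128),("jaw",(Z>.12)&(Z<.135)&(P[...,1]<.04),.128),("deck",(Z>.055)&(Z<.065),.06)):
    for b,c,a in blobs(m,150): print(nm,a,c.round(),np.nanmedian(P[b],0).round(4),rect(ray(f,np.argwhere(b)[:,::-1],h)),rect(P[b]))
E
```

```text
[0.59502703 0.15784254 0.40167288]
white 2797 [321. 172.] [0.6016 0.0985 0.0799] (array([601.7,  96.8]), array([74.1, 49.5]), -86.1) (array([601.7,  96.2]), array([75.2, 50.1]), -86.0)
stop 696 [320. 139.] [0.5972 0.141  0.1277] (array([599.4, 130.1]), array([69.4, 30.9]), 3.9) (array([599.4, 130.2]), array([69.4, 31. ]), 3.8)
jaw 457 [321. 266.] [0.6085 0.0046 0.1269] (array([608.7,   6.2]), array([50.7, 12. ]), 3.9) (array([608.8,   3.8]), array([51.2,  8.9]), 4.3)
deck 7938 [320. 205.] [0.6044 0.0432 0.0604] (array([605.5,  43.9]), array([222.4, 103.5]), -85.8) (array([605.7,  43.7]), array([222.8, 104.3]), -85.8)
deck 178 [ 40. 343.] [ 0.2105 -0.1862  0.0598] (array([ 205.3, -187.8]), array([43.2, 19.3]), -16.1) (array([ 203.3, -187.7]), array([41.8, 12.7]), -10.1)
```

View pics/w1.png

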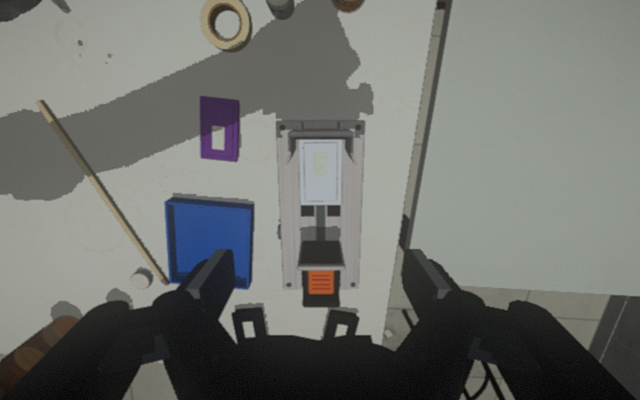

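The picture shows the white box at (321,172), the stop at (320,139), the opened jaw at (321,257) and the tray at (210,243). The seat refines to about (0.602, 0.089) at 4°. Now I take the white box.

```bash
sed -i 's/^SEAT=.*/SEAT=np.array([.6022,.0888])/' h.py; python3 - <<'E'
from h import *
import pickle
O=ori(A+np.pi/2)
g=SEAT+.002*RY
robot.move_straight([*g,.12],vel=.15)
c=robot.move_straight([*g,.073],vel=.04,contact_N=8);print("down",c,robot.sense()["tcp_pos"].round(4))
robot.grip(0.3,35); s=robot.sense();print("grip",s["opening"],s["gripper_force"])
robot.move_straight([*g,.2],vel=.15)
print(robot.sense()["opening"],robot.sense()["gripper_force"])
T=np.array([.446,-.034]); t=T+[0,-.009]
Ot=ori(np.pi/2-.02)
robot.goto([*t,.15],Ot)
robot.move_straight([*t,.05],vel=.1)
c=robot.move_straight([*t,.013],vel=.03,contact_N=5);print("placed",c,robot.sense()["tcp_pos"].round(4))
robot.grip(.75)
robot.move_straight([*t,.2],vel=.15)
robot.grip(1.0)
robot.goto([.50,-.02,.32],Ot)
f=robot.grab_frame("wrist");cv2.imwrite("pics/w2.png",f["image"][...,::-1])
for n in("side","scene"):
    f=robot.grab_frame(n);pickle.dump(f,open(n+".pkl","wb"))
    P=pts(f);m=(f["image"].min(-1)>130)&(P[...,2]>.018)&(P[...,2]<.032)&(abs(P[...,0]-T[0])<.06)&(abs(P[...,1]-T[1])<.07)
    for b,c,a in blobs(m): print(n,a,np.nanmedian(P[b],0).round(3),rect(P[b]))
print(robot.sense()["t"])
E
grep -v '"white80"\|tall' m.py | sed 's/.*"orange".*/    M={"black":((v<60)\&(Z>.008)\&(Z<.03)\&(P[...,1]<0.0),.02),/; s/.*"purple".*/    }/' > m2.py; sed -n 5,10p m2.py
```

```text
down False [0.6023 0.0909 0.0733]
grip 0.5801325404360866 37.73311257362366
0.57538225108637 37.37061560153961
placed True [ 0.4458 -0.043   0.0173]
side 190 [ 0.443 -0.007  0.024] (array([443.6,  -7.2]), array([50.9, 23.8]), -3.0)
scene 718 [ 0.442 -0.042  0.026] (array([443.1, -37.3]), array([79. , 48.5]), 89.3)
21.1083
    Z=P[...,2]
    M={"black":((v<60)&(Z>.008)&(Z<.03)&(P[...,1]<0.0),.02),
    for k,(m,hh) in M.items():
        for b,c,a in blobs(m&roi):
            q=P[b]; cc=np.nanmedian(q,0)
            uv=np.argwhere(b)[:,::-1]
```

View pics/w2.png

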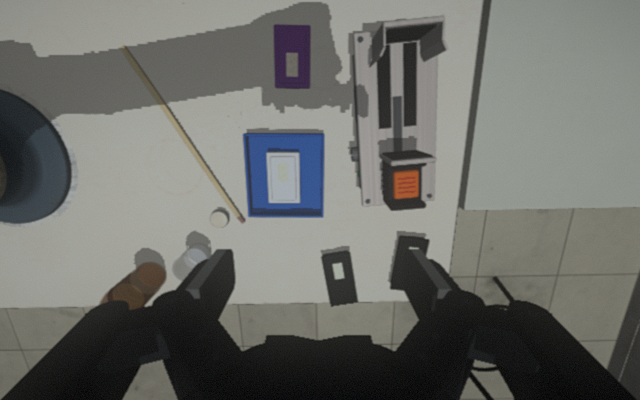

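The white box lies flat in the tray, at (283,177). The black boxes show at (338,275) and (408,260), and the release is up. Now I fetch the first black box.

```bash
cat >> h.py <<'E'
def boxes():
    out=[]
    for n in("scene","side"):
        f=robot.grab_frame(n);P=pts(f);Z=P[...,2];v=f["image"].max(-1)
        m=(v<60)&(Z>.008)&(Z<.03)&(P[...,0]>.35)&(P[...,0]<.9)&(P[...,1]<.0)&(P[...,1]>-.4)
        for b,c,a in blobs(m,300):
            r=rect(P[b]);print(n,r)
            if abs(r[1][0]-100)<8 and abs(r[1][1]-50)<6: out.append((r[0]/1000,np.radians(r[2]%180)))
    return out
def fetch(c,yaw,level):
    O=ori(yaw)
    robot.grip(1.0,40)
    robot.goto([*c,.15],O)
    robot.move_straight([*c,.05],vel=.15)
    k=robot.move_straight([*c,.0125],vel=.05,contact_N=8);p=robot.sense()["tcp_pos"];print("down",k,p.round(4))
    robot.grip(.3,40)
    s=robot.sense();print("grip",s["opening"],s["gripper_force"])
    robot.move_straight([*c,.25],vel=.2)
    if robot.sense()["gripper_force"]<15: print("LOST");return
    O=ori(A+np.pi/2); b=SEAT-.020*RY; zt=.0725+.02*level
    robot.goto([*b,.25],O)
    robot.move_straight([*b,zt+.015],vel=.15)
    k=robot.move_straight([*b,zt+.003],vel=.04,contact_N=6);print("low",k)
    e=SEAT+.005*RY
    k=robot.move_straight([*e,zt+.003],vel=.03,contact_N=6)
    p=robot.sense()["tcp_pos"];d=p[:2]-SEAT;print("slid",k,"x,y in seat",d@RX,d@RY,wf())
    p[:2]-=.0008*RY
    robot.move_straight(p,vel=.02)
    k=robot.move_straight([*p[:2],zt-.003],vel=.02,contact_N=4);q=robot.sense()["tcp_pos"];print("set",k,q.round(4),zt)
    robot.grip(.78)
    robot.move_straight([*p[:2],.25],vel=.2)
E
python3 - <<'E'
from h import *
B=boxes()
near=[b for b in B if b[0][0]<.58]
c=np.mean([b[0] for b in near],0);y=np.mean([b[1] for b in near]);print(c,y)
if near:
    fetch(c,y,0)
    f=robot.grab_frame("wrist");cv2.imwrite("pics/w3.png",f["image"][...,::-1])
    print(robot.sense()["t"])
E
```

```text
scene (array([ 647.9, -192.5]), array([98.5, 48.4]), 83.5)
scene (array([ 530.2, -219.5]), array([98.6, 48.9]), -81.1)
[ 0.5302 -0.2195] 1.726130630222392
down False [ 0.5305 -0.2194  0.0126]
grip 0.5708858882406268 42.89689064025879
low False
slid True x,y in seat -0.00042577882531620977 -0.0015733127175497099 [-0.6  0.2 -1.3]
set True [0.6021 0.0865 0.0732] 0.0725
31.2833
```

View pics/w3.png

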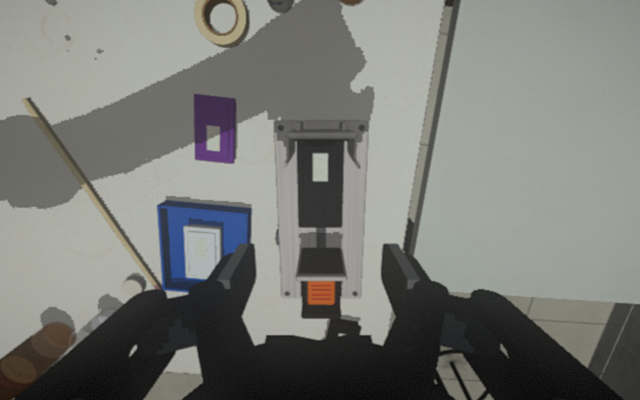

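Box 1 had been knocked aside, but the fresh measurement caught that. It now sits against the stop, at (320,180). Now I fetch the second box.

```bash
python3 - <<'E'
from h import *
O=ori(A+np.pi/2)
robot.goto([.50,.0,.30],O)
B=boxes()
B=[b for b in B if b[0][0]>.45]
c=np.mean([b[0] for b in B],0);y=np.mean([b[1] for b in B]);print(len(B),c,y)
if B and np.ptp([b[0][0] for b in B])<.01:
    fetch(c,y,1)
    f=robot.grab_frame("wrist");cv2.imwrite("pics/w4.png",f["image"][...,::-1])
    P=pts(f);Z=P[...,2];v=f["image"].max(-1)
    for lo,hi in((.09,.108),(.074,.088)):
        m=(Z>lo)&(Z<hi)&(v<75)&(P[...,1]>.02)&(P[...,1]<.15)
        for b,cc,a in blobs(m,150):
            r=rect(P[b]);d=np.array(r[0])/1000-SEAT;print(lo,a,r,"seat",d@RX,d@RY)
    print(robot.sense()["t"])
E
```

```text
scene (array([ 648. , -192.6]), array([99.4, 49.6]), 82.8)
1 [ 0.648  -0.1926] 1.4451326206513049
down False [ 0.6483 -0.1925  0.0128]
grip 0.5760208882958667 43.811237812042236
low False
slid True x,y in seat -0.0004761758495697389 -0.0023128946597984457 [-0.1  0.  -1. ]
set True [0.6022 0.0857 0.0933] 0.0925
0.09 3847 (array([600.7,  86.7]), array([98.3, 48.8]), -85.9) seat -0.0016428346702523457 -0.001990249794929451
41.9083
```

View pics/w4.png

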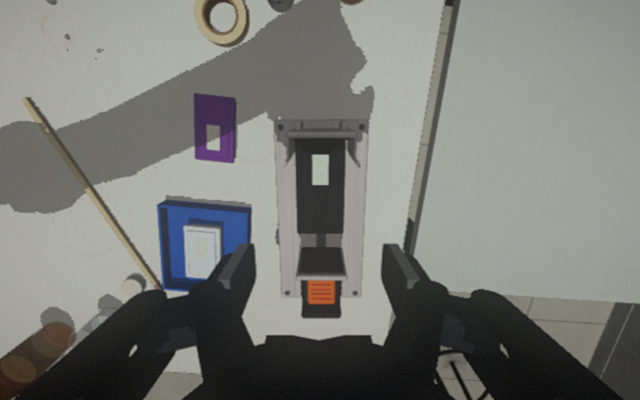

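The second box lies flush on the first, about 2 mm off centre at most. Now I press the release and close the jaw.

```bash
python3 - <<'E'
from h import *
import pickle
O=ori(A+np.pi/2)
r=SEAT-.120*RY
robot.grip(0.0,40)
robot.goto([*r,.20],O)
robot.move_straight([*r,.122],vel=.1)
f0=wf()
c=robot.move_straight([*r,.100],vel=.02,contact_N=9)
p=robot.sense()["tcp_pos"];print("press",c,p.round(4),wf()-f0)
c=robot.move_straight([*(p[:2]+.050*RY),p[2]-.001],vel=.03,contact_N=10)
q=robot.sense()["tcp_pos"];print("slide",c,(q-p).round(4),wf()-f0)
robot.move_straight([*q[:2],.2],vel=.08)
robot.goto([.47,-.2,.33],O)
for n in("side","scene"):
    f=robot.grab_frame(n);P=pts(f);H=cv2.cvtColor(f["image"],cv2.COLOR_RGB2HSV)
    m=(H[...,0]<14)&(H[...,1]>180)&(H[...,2]>120)
    for b,c,a in blobs(m,40): d=np.nanmedian(P[b],0);rr=rect(ray(f,np.argwhere(b)[:,::-1],.1));print(n,a,d.round(4),rr,"travel",-(rr[0]/1000-SEAT)@RY-.07)
robot.grip(1.0)
robot.goto([*SEAT,.27],O)
f=robot.grab_frame("wrist");cv2.imwrite("pics/w5.png",f["image"][...,::-1])
P=pts(f);Z=P[...,2];v=f["image"].max(-1)
for nm,m in(("box",(Z>.09)&(Z<.108)&(v<75)&(P[...,1]>.03)),("jaw",(Z>.12)&(Z<.135)&(P[...,1]<.06)),("rel",(f["image"][...,0]>120)&(f["image"][...,2]<50))):
    for b,cc,a in blobs(m,100):
        rr=rect(P[b]);d=np.array(rr[0])/1000-SEAT;print(nm,a,rr,"seat",d@RX,d@RY,np.nanmedian(Z[b]))
print(robot.sense()["t"])
E
```

```text
press True [ 0.6106 -0.031   0.1062] [-1.9 -0.8  4.5]
slide True [-0.0018  0.042  -0.    ] [-0.6 -0.7  4.3]
side 145 [ 0.6059 -0.0008  0.0998] (array([ 6.067e+02, -4.000e-01]), array([34.1, 30.2]), -81.2) travel 0.019296617415024878
scene 150 [ 0.6054 -0.002   0.1026] (array([606.9,   1.9]), array([32.3, 30.8]), -85.9) travel 0.01701617139417612
box 3527 (array([601. ,  85.4]), array([100.3,  49.2]), -85.2) seat -0.0014342488710417942 -0.003308010002390454 0.0998768689126013
jaw 427 (array([606.,  35.]), array([51.4,  7.4]), 3.7) seat 3.784510355341626e-05 -0.05393402050420622 0.1269968867239897
rel 491 (array([6.086e+02, 3.000e-01]), array([32.8, 30.6]), -84.9) seat 0.0002109619953078572 -0.08873085987995685 0.10025771512091468
50.8417
```

View pics/w5.png

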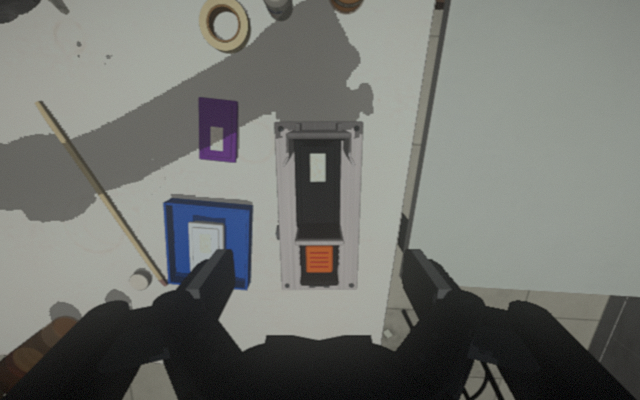

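The jaw touches the column at about 0.019 travel. The release is back up (z 0.100, as at the start), and the white box is in the tray at (206,240).

```bash
python3 -c "
from plant import robot
print(robot.close_job())"
```

```text
the job is handed in; nothing more can be done
None
```

The job is handed in, though no verdict came back: the white box is lid up in the tray, both black boxes are stacked against the stop, and the jaw is locked on them at about 19 mm with the release up.

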